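Clamp the stud block and rock the angle gauge on its rib to the mark

TASK

Swing the toggle clamp's arm over onto the stud block so that it holds the block down in its nest. Then take the angle gauge by the handle on top, stand it upright with its flat foot across the block's round rib, and, pressing lightly, rock it sideways on the rib until its swinging pointer settles between the two prongs of the marker on its dial. Finish while holding the gauge still there, in the gripper and pressed on the rib; leave the clamp shut and do not push the other things on the bench about.

Things in the scene. Friction and masses are not known exactly. Their poses are not given: they have to be found in the camera images.
- nest: Fixed check nest: grey plate 96 x 130 x 8 mm with low walls (top 19 mm above the bench) round a pocket that holds the stud block. Origin on the bench, under the middle of the pocket; the nest's x axis points away from the robot (nest yaw within 0.25 rad), y to the left, z up. The clamp tower stands at x -24 mm, y +60 mm and reaches 55 mm above the bench.
- clamp_arm (a joint): Angle of the toggle clamp's arm (rad). About 1.95 = open (arm upright and leaning 0.38 rad past the vertical, away from the block, to the nest's +y), 1.57 = straight up, 0 = shut, arm level along the nest's -y with its rubber foot on the block. It turns about the nest's x axis. The arm is weighted and damped: pushed past the vertical to about 1.3 it sinks shut by itself in about 2 s and stays.
- clamp_grip (a point): Middle of the black rubber grip at the arm's end (16 mm thick, 40 mm long along the arm, arm 12 mm wide), 90 mm from the pivot pin. The frame turns with the arm; its y axis points from the grip back to the pin.
- clamp_pin (a point): The clamp's pivot pin, 46 mm above the bench; the arm swings about it in the nest's y-z plane.
- stud_block: Loose aluminium block 80 x 56 x 20 mm in the nest's pocket (about 1 mm play), axes like the nest's, origin in the middle of its underside, 8 mm above the bench. On its far half (x -2 to +40 mm) a half-round rib of radius 14 mm runs along x, its top 34 mm above the underside; the near half is flat, and the clamp's foot lands there at x -24 mm.
- rib_top (a point): Point on the top line of the rib, half-way along its length: x +19 mm, y 0, z +34 mm in the block's frame, 42 mm above the bench. The gauge's foot goes here.
- gauge: Angle gauge, about 0.28 kg, 150 mm tall, standing on the bench: round grey case (88 mm across, 22 mm thick, centre 56 mm up) with a white dial facing the gauge's -x (towards the robot, yaw -0.45 to 0.15 rad), a black square handle on top. Origin at the centre of the foot's underside (foot not pressed), z up along the handle, y to the left.
- gauge_handle (a point): Centre of the gauge's handle where it is to be grasped: 18 x 18 mm square, free length 49 mm (101 to 150 mm above the foot's underside), this point 128 mm above the foot's underside. Axes as the gauge's; flat sides face its x and y.
- foot_under (a point): Centre of the underside of the gauge's flat steel foot, 36 mm (x) by 64 mm (y). The foot is sprung: it slides up into the gauge by up to 8 mm, pressing with about 2.7 N at first and 0.9 N more for each mm.
- mark (a point): The middle between the two prongs (8 mm apart) of the dark marker on the rim of the dial, 40 mm from the dial's centre. It is stiffly set, 0.2 to 0.36 rad off the gauge's upright, on the dial's right as seen from the robot (the gauge's -y), so the gauge must lean to its +y by that angle to bring the marker straight up.
- pointer_tip (a point): Tip of the needle, 40 mm above the dial's centre in the same plane as the marker. The pointer is a free pendulum (bob below, needle up) about the gauge's x axis that always settles vertical, within about 1 s.
- solder_spool: Bystander: reel of solder 51 mm across, 38 mm tall.
- usb_tester: Bystander: small blue inline meter 30 x 77 x 12 mm.
- tape_amber: Bystander: roll of amber tape 78 mm across, 20 mm tall, lying flat.
- dispenser: Bystander: white bottle with steel cap, 68 mm across, 94 mm tall.
- screw_tin_2: Bystander: small aluminium tin 45 mm across, 12 mm tall, between the gauge and the nest.
- pointer (a joint): Angle of the pointer relative to the gauge (rad): 0 along the gauge's own z, positive when the needle leans to the gauge's -y, the side of the marker.

How it is judged:
By the outcome, as a careful person would: the job done as asked, in the order asked, and still so for the second after the job is handed in, while the arm keeps its last pose, push and grip.
It also fails if it takes over 64 s, if anything falls off the work surface, if the arm or the gripper's body presses on something with over 40 N, if the wrist force passes 120 N, or if a joint passes its speed limit or range.

ROBOT

A 6-joint arm with a two-finger parallel gripper is mounted at the origin on a cart in front of the work surface, level with it; the furniture and walls round the work are solid. World frame = base frame: x ahead of the robot, y to its left, z up, the work surface at z = 0. Lengths are in mm, angles in rad, forces in N, time in s.
With the tool pointing down it reaches from about 350 to 875 mm from the base axis. Payload 4.2 kg.
Tool frame: the origin (TCP) lies on the mounting face of the last link; the fingertips stand 173 mm ahead of it and the grasp point (between the pads) lies grip_point_offset ahead of it (grip_point_offset is the distance from the TCP to the grasp point, in mm); z points along the fingers, y is the line along which they close (so a half turn about z gives the same grasp; the last joint's range is limited). The gripper opens to 85 mm and grips with 20 to 120 N. Pads are 22 mm wide; open, the fingers measure 114 mm over their backs; the gripper's body (76 mm by 85 mm) begins 54 mm behind the grasp point. The pads swing forward as they close: fully open they stand 13 mm farther back than shut.
Start: joints at [1.386, 0.385, 0.008, 0, -1.194, -0.259], TCP at [268.325, 564.448, 404.712] pointing down, gripper open.
Joint ranges: [-3.14, 3.14], [-1.21, 2.06], [-1.07, 1.41], [-3.16, 2.05], [-2.99, -0.16], [-3.1, 3.1]. Speed limits (rad/s): [2.79, 2.79, 3.14, 3.14, 3.14, 3.14].

INTERFACE

Orientations are given as a unit quaternion [x, y, z, w].
In Python, from bench import read_state, get_image, job_done, recognise, place_of, grip_point_offset gives the robot as it stands. The module is installed in compiled form; this text tells all that it offers.
- The arm moves only by the tool carry_out, never from a script. Its arguments are lists of equal length, an entry for each row: "slide": the shift along the tool's x, y, z in m, a list of three; "roll": the turn about the tool's z in degrees; "claw": the finger opening in m, from 0 to 0.0854. A call has 1 to 8 rows; each row is the pose to reach, as a shift and turn from the pose commanded when the call began, along the tool's axes at that moment; what a row does not reach only later rows make up. A row lasts 1/8 s, in which the tool goes at most 62.5 mm and 10.7 degrees, less where a joint would pass 70% of its speed; a pose out of reach is approached as far as the arm can. A call with a gripper value outside its range is refused whole. The fingers move at their own pace and stop on an object; the grip force is fixed at half the most. Time passes only in rows, so rows that repeat a pose let the fingers close. It gives the time, the measured TCP pose, the force, the opening and the grip force at its end, in the units of the state.
- read_state(): the state, without advancing time (a new reading comes with each control period).
- get_image(name): name is "side" or "top" or "wrist"; returns a dict with "img" (384x512x3 uint8, red, green, blue), "z_map" (384x512 float32, mm along the optical axis (not along the pixel's ray), 0 where there is no reading), "mtx" (3x3 intrinsics, pixels), "k1" (the pictures are not rectified: a ray, as slopes to the right and down, at radius r is drawn at 1 + k1 r^2 times it, then the intrinsics apply), "world_from_camera" (4x4, takes a point from camera to world coordinates); the wrist camera has in their place "T_tool_cam" (4x4, takes a point from camera to tool coordinates, whose origin is the TCP and whose axes are the flange's). Camera axes: x right, y up, looking along -z (the intrinsics and any distortion apply to the point x, -y, -z); pixel columns grow to the right and rows downward; lengths in mm; the calibration is good to about 2 mm. A picture is of the moment at which its call begins: read the wrist's pose just before it.
- job_done(): hands the job in; it is judged then, once.
Trained networks look in a picture, given as the dict that the camera call returned (one of the last four; its "shot" number tells which), for a name from the list of things; names that differ only in an ending like _2 or _b are one class to them, and where a whole thing is asked for, a point or a joint stands for the part that bears it (a point fixed in the world has none). Each returns a list of dicts, best first, with "conf" (0 to 1); they miss things now and then, are a little off and sometimes report something else, mostly with a low value. They report only what shows in the picture. A call takes as long as a camera call.
- recognise(picture, thing): "at" ([column, row] in pixels, amid what is visible of it).
- place_of(picture, thing): "at" ([column, row] in pixels: a listed point, or the origin of a listed thing).
The state is a dict: "clock": time; "joints": joint angles; "joint_vel": joint speeds; "joint_efforts": joint torques, N m; "position": TCP position; "ee_rot": TCP orientation; "contact_force": force on the tool from outside, world axes, zero at the start; "wrist_torque": the same for the moment, N m; "gripper_width": finger opening in mm; "grasp_force": force on a finger pad.
Only numpy, scipy, OpenCV 4.12 (cv2) and the standard library are available. Lean on these libraries where they do the work, as an engineer would, in place of code of your own. Each camera call takes 0.05 s, during which the arm holds its last target. There are 200 camera calls.

## Working session

There is one attempt and no reset: what is moved stays moved. The work goes in short steps, Python scripts to look and compute and a tool call to move; the robot and the scene stay as the last step left them, time stands still between calls to the robot, and variables do not carry over. Pictures are saved under pics/ and viewed, at most 13 in all, crops included, and the job is handed in when it is done.

Besides the shell and the picture viewer there is one more tool, called after "Emit:" as name(argument=value, ...) on one line, values as JSON. carry_out: Moves the arm, as the interface text tells. Its arguments: {"type":"object","properties":{"slide":{"type":"array"},"roll":{"type":"array"},"claw":{"type":"array"}},"required":["slide","roll","claw"]}

```bash
mkdir -p pics
cat > h.py <<'E'
import numpy as np, cv2
from bench import *
from scipy.spatial.transform import Rotation as R
def cam(n):
    s=read_state(); p=get_image(n)
    if n=="wrist":
        T=np.eye(4);T[:3,:3]=R.from_quat(s["ee_rot"]).as_matrix();T[:3,3]=s["position"]
        p["W"]=T@np.array(p["T_tool_cam"])
    else: p["W"]=np.array(p["world_from_camera"])
    return p
def ray(p,uv):
    K=np.array(p["mtx"]);d=np.array([(uv[0]-K[0,2])/K[0,0],(uv[1]-K[1,2])/K[1,1]]);s=d.copy()
    for _ in range(20): s=d/(1+p["k1"]*(s@s))
    return p["W"][:3,3],p["W"][:3,:3]@np.array([s[0],-s[1],-1])
def at_z(p,uv,z):
    o,d=ray(p,uv);return o+d*(z-o[2])/d[2]
def at_depth(p,uv):
    o,d=ray(p,uv);u,v=int(round(uv[0])),int(round(uv[1]))
    w=p["z_map"][max(v-2,0):v+3,max(u-2,0):u+3];w=w[w>0]
    return o+d*(np.median(w) if len(w) else np.nan)
def tri(p,a,q,b):
    o1,d1=ray(p,a);o2,d2=ray(q,b)
    t=np.linalg.lstsq(np.c_[d1,-d2],o2-o1,rcond=None)[0]
    x,y=o1+d1*t[0],o2+d2*t[1];return (x+y)/2,np.linalg.norm(x-y)
def proj(p,X):
    c=np.linalg.inv(p["W"])@np.r_[X,1];s=np.array([c[0],-c[1]])/-c[2];s=s*(1+p["k1"]*(s@s))
    K=np.array(p["mtx"]);return np.array([K[0,0]*s[0]+K[0,2],K[1,1]*s[1]+K[1,2]])
def save(p,n): cv2.imwrite("pics/"+n,p["img"][:,:,::-1])
np.set_printoptions(precision=1,suppress=True)
E
python3 - <<'E'
from h import *
P={n:cam(n) for n in("side","top")}
print(read_state(),grip_point_offset)
im=np.vstack([P["side"]["img"],P["top"]["img"]]);im=cv2.resize(im,None,fx=.78,fy=.78);cv2.imwrite("pics/a.png",im[:,:,::-1])
for n in P: print(n,P[n]["W"])
for t in["nest","clamp_grip","clamp_pin","stud_block","rib_top","gauge","gauge_handle","foot_under","mark","pointer_tip","solder_spool","usb_tester","tape_amber","dispenser","screw_tin_2"]:
    b={}
    for n in P:
        r=place_of(P[n],t)
        if r: b[n]=r[0]["at"];print(t,n,np.array(b[n]),round(r[0]["conf"],2),"depthpt",at_depth(P[n],b[n]),"z0",at_z(P[n],b[n],0))
    if len(b)==2: print("   TRI",*tri(P["side"],b["side"],P["top"],b["top"]))
E
```

```text
{'clock': 0.1, 'joints': array([ 1.4,  0.4,  0. , -0. , -1.2, -0.3]), 'joint_vel': array([ 0., -0.,  0.,  0.,  0.,  0.]), 'joint_efforts': array([ -0. , -39.3,  18.9,   4.2,  -0. ,   0. ]), 'position': array([268.2, 564.3, 403.7]), 'ee_rot': array([ 1. , -0.2, -0. ,  0. ]), 'contact_force': array([ 0.5, -0.5,  0.8]), 'wrist_torque': array([ 0., -0.,  0.]), 'grasp_force': 0.0, 'gripper_width': 85.09391513100418} 154.70000000000002
side [[    1.     -0.      0.    530.6]
 [    0.      0.5    -0.9 -1221.9]
 [    0.      0.9     0.5   735.1]
 [    0.      0.      0.      1. ]]
top [[   0.     1.    -0.1  382.8]
 [  -1.     0.    -0.  -107.3]
 [  -0.     0.1    1.  1337.4]
 [   0.     0.     0.     1. ]]
nest side [255.4 177.1] 0.88 depthpt [524.4 128.9  13.8] z0 [524.3 154.8  -0. ]
nest top [172.9 187.2] 0.79 depthpt [515.8 156.2  28.8] z0 [518.7 162.   -0. ]
   TRI [521.7 163.2  -4.9] 5.034872216790797
clamp_grip side [246.8 129.5] 0.62 depthpt [494.5 250.9 123.6] z0 [487.2 548.5   0. ]
clamp_grip top [131.  187.3] 0.63 depthpt [517.4 298.4   0.8] z0 [517.5 298.7   0. ]
   TRI [499.8 26
[... 1627 characters left out ...]
  TRI [ 457.  -423.3    7.7] 0.5078042283681905
tape_amber side [296.9 216.3] 0.45 depthpt [ 604.6 -460.3  247.3] z0 [642.1 -74.3   0. ]
tape_amber top [252.4 152.7] 0.6 depthpt [629.3 -90.3   9. ] z0 [631.  -90.2   0. ]
   TRI [635.  -90.2   9.1] 11.19700913672569
dispenser side [299.  203.3] 0.57 depthpt [ 607.  -459.3  274.8] z0 [652.7  -4.    0. ]
dispenser top [251.  193.1] 0.72 depthpt [488.9 -89.  145. ] z0 [501.8 -86.8   0. ]
   TRI [570.9 -90.9  48.1] 146.3120939753528
screw_tin_2 side [254.3 199.5] 0.57 depthpt [522.4  -4.7  11.5] z0 [522.3  14.6   0. ]
screw_tin_2 top [219.  181.7] 0.4 depthpt [536.8  14.5   4.1] z0 [537.3  14.9   0. ]
   TRI [529.6  14.1   1.6] 14.838984870983944
```

View pics/a.png

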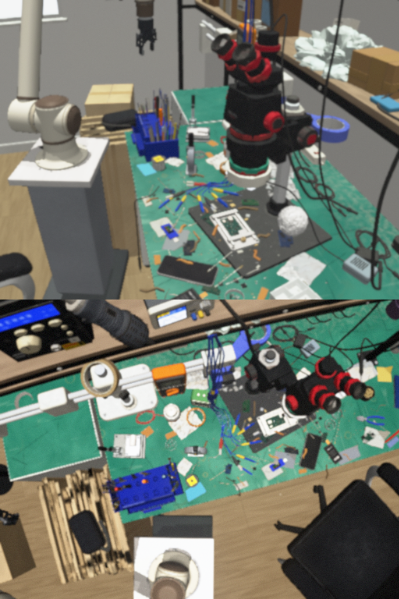

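The picture shows a cluttered bench; the work area is small and lies just ahead of the base. I'll look closer at the region.

Run:
```python
from h import *
s=read_state();Rm=R.from_quat(s["ee_rot"]).as_matrix()
np.set_printoptions(precision=3,suppress=True)
print(Rm, s["position"])
p=cam("wrist");print(np.array(p["T_tool_cam"]),np.array(p["mtx"]))
a=cam("side")["img"][100:250,170:330];b=cam("top")["img"][130:260,90:290]
im=np.hstack([cv2.resize(a,(400,375)),cv2.resize(b,(400,260))[:260].repeat(1,0) if 0 else np.vstack([cv2.resize(b,(400,260)),np.zeros((115,400,3),np.uint8)])])
cv2.imwrite("pics/b.png",im[:,:,::-1])
d=np.linalg.inv(Rm)@(np.array([480,290,404])-s["position"]);print(d)
```

```text
[[ 0.903 -0.429 -0.   ]
 [-0.429 -0.903 -0.   ]
 [ 0.     0.    -1.   ]] [268.316 564.443 404.714]
[[ 0.001  0.966  0.259 66.061]
 [ 1.    -0.001  0.    -0.299]
 [ 0.     0.259 -0.966 31.568]
 [ 0.     0.     0.     1.   ]] [[289.036   0.    253.304]
 [  0.    289.036 191.293]
 [  0.      0.      1.   ]]
[309.011 156.976   0.724]
```

View pics/b.png

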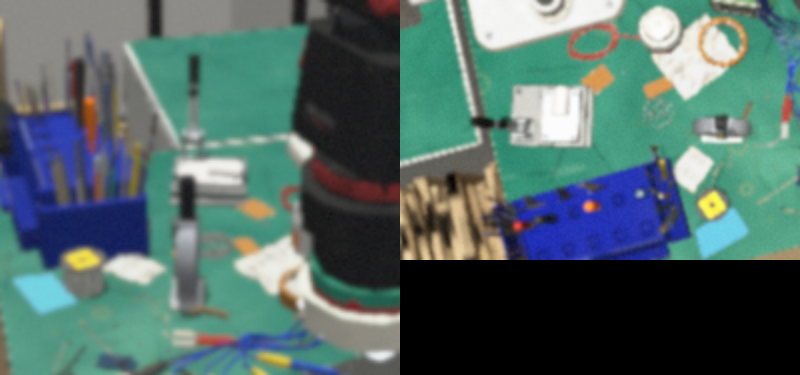

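The crops show the nest with its open clamp (grip black, to the left in the top view), the gauge at about top pixel (251,194), and a blue tool organiser near the robot that has to be kept clear of. Moving above the clamp's far side.

Emit:
carry_out(slide=[[0.052, 0.024, 0], [0.104, 0.048, 0], [0.157, 0.072, 0], [0.209, 0.096, 0], [0.261, 0.12, 0], [0.313, 0.144, 0], [0.313, 0.144, 0]], roll=[-4, -8, -12, -16, -20, -25, -25], claw=[0, 0, 0, 0, 0, 0, 0])

```text
clock: 2.62
position: [491.0, 297.1, 404.7]
ee_rot: [1.0, -0.006, 0.0, 0.0]
contact_force: [-0.6, 0.5, -0.1]
gripper_width: 0.2
grasp_force: 0.0
```

Run:
```python
from h import *
s=read_state();print(s["position"],R.from_quat(s["ee_rot"]).as_matrix(),s["contact_force"],s["gripper_width"])
p=cam("wrist");save(p,"c.png")
hz=dict(nest=0,clamp_pin=46,clamp_grip=130,stud_block=8,rib_top=42,gauge=0,gauge_handle=128,screw_tin_2=0)
for t,z in hz.items():
    r=place_of(p,t)
    if r: print(t,np.array(r[0]["at"]),round(r[0]["conf"],2),at_depth(p,r[0]["at"]),at_z(p,r[0]["at"],z))
```

```text
[491.  297.1 404.7] [[ 1. -0.  0.]
 [-0. -1. -0.]
 [ 0.  0. -1.]] [-0.6  0.5 -0.1] 0.1799178736760278
clamp_pin [314.9 170.5] 0.72 [498.9 231.7  72.8] [493.7 225.9  46. ]
clamp_grip [295.8 187.9] 0.79 [499.5 262.8 148.5] [494.8 260.  130. ]
stud_block [356.4 147. ] 0.56 [519.3 175.7  35.7] [516.2 165.8   8. ]
rib_top [368.8 132.3] 0.84 [536.7 164.5  41.5] [536.7 164.7  42. ]
screw_tin_2 [464.  138.4] 0.76 [527.1  18.1   2.6] [526.9  16.1   0. ]
```

View pics/c.png

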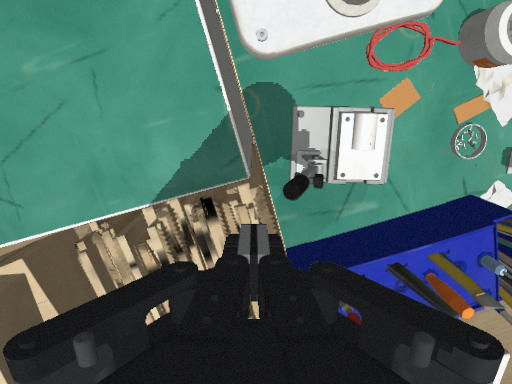

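The picture shows the nest plate at (293–393, 107–185), the black clamp grip at (296,188), the pin at (315,170), the tin at (468,140) and the blue organiser below. I'll check heights around the finger path.

Run:
```python
from h import *
p=cam("wrist")
for uv in [(120,100),(230,140),(225,100),(200,210),(270,200),(300,245),(350,235),(420,225),(480,205),(440,290),(470,280),(270,150)]: print(uv,at_depth(p,uv))
t=cam("top");v,u=np.mgrid[0:384:1,0:512:1]
K=np.array(t["mtx"]);d=cv2.undistortPoints(np.c_[u.ravel(),v.ravel()].astype(np.float64)[:,None],K,np.array([t["k1"],0,0,0.]))[:,0]
z=t["z_map"].ravel();X=(np.c_[d[:,0],-d[:,1],-np.ones(len(d))]*z[:,None])@t["W"][:3,:3].T+t["W"][:3,3]
X=X[z>0]
for x in range(340,680,20):
    print(x,[int(np.nanmax(np.r_[X[(abs(X[:,0]-x)<10)&(abs(X[:,1]-y)<10),2],-99])) for y in range(360,-180,-20)])
```

```text
(120, 100) [575.1 470.2  -3.9]
(230, 140) [522.7 330.8  -3.9]
(225, 100) [572.6 335.9  -3.1]
(200, 210) [397.5 392.2 -93.1]
(270, 200) [ 404.2  271.1 -128.2]
(300, 245) [380.3 237.    8.9]
(350, 235) [399.  172.2  19.1]
(420, 225) [421.6  92.   42.9]
(480, 205) [446.3  12.9  40.2]
(440, 290) [377.5 104.2 117.5]
(470, 280) [408.2  99.7 148.5]
(270, 150) [510.3 279.4   2.6]
340 [601, 601, 600, 586, -99, -99, 182, 182, 170, 166, 182, 94, 93, 94, 94, 96, 96, 97, 139, 143, 87, 7, 8, 9, 8, 7, 10]
360 [589, 586, 572, -96, -99, 82, 189, 151, 194, 197, 189, 96, 94, 157, 92, 93, 92, 95, 152, 144, 85, 43, 42, 42, 9, 9, 9]
380 [572, 560, -94, -71, -56, 86, 163, 139, 104, 183, 93, 196, 95, 160, 146, 96, 115, 95, 150, 138, 44, 44, 44, 42, 9, 10, 9]
400 [575, 568, 554, -55, -54, 7, 10, 9, 7, 91, 93, 192, 96, 189, 204, 95, 146, 174, 172, 141, 13, 41, 43, 36, 7, 8, 9]
420 [572, 571, 564, 554, -55, 8, 7, 7, 6, 9, 9, 7, 88, 94, 93, 95, 97, 148, 102, 140, 15, 12, 20, 8, 8, 9, 13]
440 [571, 571, 581, 583, 581, 7, 8, 9, 7, 8, 8, 9, 10, 11, 9, 91, 95, 132, 150, 68, 13, 14, 17, 9, 9, 11, 10]
460 [568, 582, 
[... 557 characters left out ...]
, 9, 17, 12, 30, 43, 47, 32, 16, 9, 9, 9, 12, 12, 15, 13, 14, 10, 9, 8, 8, 10, 6]
580 [400, 679, 712, 711, 712, 8, 9, 7, 8, 8, 7, 8, 10, 9, 7, 10, 8, 10, 12, 16, 16, 18, 15, 10, 6, 8, 7]
600 [404, 402, 711, 712, 712, 712, 712, 800, 710, 7, 8, 11, 18, 9, 8, 8, 9, 14, 16, 19, 15, 23, 26, 24, 19, 8, 7]
620 [403, 404, 712, 712, 785, 817, 844, 884, 891, 804, 711, 712, 16, 17, 906, 902, 876, 848, 828, 798, 21, 23, 17, 20, 25, 9, 8]
640 [404, 406, 711, 711, 380, 381, 424, 845, 918, 918, 915, 908, 896, 915, 912, 910, 884, 854, 837, 798, 480, 25, 15, 14, 675, 671, 304]
660 [2, 393, 402, 398, 33, 30, 434, 427, 406, 406, 404, 710, 893, 871, 712, 882, 882, 850, 827, 794, 494, 493, 24, 27, 718, 715, 669]
```

Emit:
carry_out(slide=[[0.003, 0, 0.05], [0.003, 0, 0.1], [0.003, 0, 0.12], [0.003, 0.016, 0.12], [0.003, 0.03, 0.12], [0.003, 0.045, 0.12], [0.003, 0.06, 0.12], [0.003, 0.074, 0.12]], roll=[0, 0, 0, 0, 0, 0, 0, 0], claw=[0, 0, 0, 0, 0, 0, 0, 0])

```text
clock: 4.18
position: [491.9, 225.5, 288.2]
ee_rot: [1.0, -0.003, 0.003, -0.002]
contact_force: [0.0, -0.5, 1.2]
gripper_width: 0.1
grasp_force: 0.3
```

Run:
```python
from h import *
p=cam("wrist");save(p,"d.png")
for t,z in dict(clamp_grip=130,rib_top=42,clamp_pin=46).items():
    r=place_of(p,t)
    if r: print(t,np.array(r[0]["at"]),round(r[0]["conf"],2),at_depth(p,r[0]["at"]),at_z(p,r[0]["at"],z))
```

```text
clamp_grip [323.4 162.1] 0.58 [523.8 172.9  38.9] [538.2 194.7 130. ]
rib_top [335.  143.1] 0.87 [538.4 165.4  40.9] [538.5 165.7  42. ]
clamp_pin [254.6 201.3] 0.76 [500.  225.4  62.6] [495.1 225.5  46. ]
```

View pics/d.png

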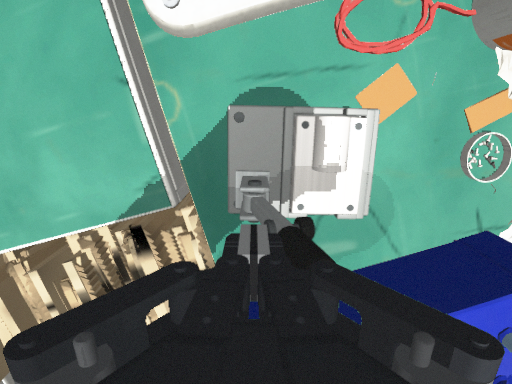

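The clamp arm is past the vertical, leaning towards the block (grip near (305,235)). Retreating upward and heading for the gauge while it sinks.

Emit:
carry_out(slide=[[0, 0, -0.06], [0, 0, -0.12], [-0.008, 0.052, -0.12], [-0.015, 0.105, -0.12], [-0.02, 0.157, -0.12], [-0.03, 0.21, -0.12], [-0.035, 0.262, -0.12], [-0.04, 0.312, -0.12]], roll=[0, 0, 0, 0, 0, 0, 0, 0], claw=[0, 0, 0.085, 0.085, 0.085, 0.085, 0.085, 0.085])

```text
clock: 5.38
position: [449.1, -87.2, 404.7]
ee_rot: [1.0, -0.004, 0.0, 0.0]
contact_force: [1.1, 0.2, -0.0]
gripper_width: 84.8
grasp_force: 0.0
```

Run:
```python
from h import *
s=read_state();print(s["position"],s["joints"].round(2))
p=cam("wrist");w=p;save(p,"e.png")
for t,z in dict(gauge_handle=128,gauge=0,mark=95,pointer_tip=96,screw_tin_2=0,clamp_grip=46).items():
    r=place_of(p,t)
    if r: print(t,np.array(r[0]["at"]),round(r[0]["conf"],2),at_depth(p,r[0]["at"]),at_z(p,r[0]["at"],z))
p=cam("top");r=place_of(p,"clamp_grip");print([(x["conf"],np.array(x["at"]),at_z(p,x["at"],46),at_depth(p,x["at"])) for x in r[:2]])
```

```text
[449.1 -87.2 404.7] [ 0.2  0.1 -0.4  0.  -1.1  1.4]
gauge_handle [252.1 136. ] 0.97 [499.1 -86.7 149.5] [497.6 -86.6 128. ]
gauge [250.1 128.4] 0.66 [504.8 -85.2 148.3] [498.  -83.5   0. ]
mark [261.3 152.9] 0.62 [467.  -97.7   2.2] [479.1 -95.2  95. ]
screw_tin_2 [171.4 108.7] 0.87 [523.4  14.3   2.9] [523.4  15.1   0. ]
clamp_grip [ 62.4 138.5] 0.9 [492.9 128.8  52.9] [492.4 133.4  46. ]
[]
```

View pics/e.png

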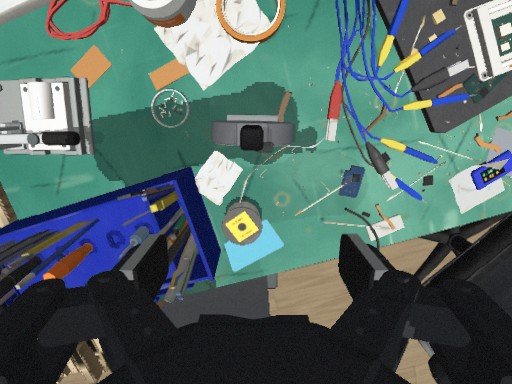

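The clamp arm now lies level (grip at (62,138), height OK): shut. Gauge handle at (252,136), nearly zero yaw. I'll turn the wrist half round so the camera sees the dial from the robot's side.

Emit:
carry_out(slide=[[-0.02, 0, 0.02], [-0.05, 0, 0.05], [-0.05, 0, 0.055], [-0.05, 0, 0.055], [-0.05, 0, 0.055], [-0.05, 0, 0.055], [-0.05, 0, 0.055], [-0.05, 0, 0.055]], roll=[10.6, 21.2, 31.8, 42.4, 53, 63.6, 74.2, 84.8], claw=[0.085, 0.085, 0.085, 0.085, 0.085, 0.085, 0.085, 0.085])

```text
clock: 6.82
position: [399.5, -84.5, 349.8]
ee_rot: [0.735, -0.679, 0.0, -0.0]
contact_force: [-0.3, -0.1, 0.1]
gripper_width: 85.1
grasp_force: 0.0
```

Emit:
carry_out(slide=[[0, 0, 0], [0, 0, 0], [0, 0, 0], [0, 0, 0], [0, 0, 0], [0, 0, 0], [0, 0, 0], [0, 0, 0]], roll=[10.6, 21.2, 31.8, 42.4, 53, 63.6, 74.2, 84.8], claw=[0.085, 0.085, 0.085, 0.085, 0.085, 0.085, 0.085, 0.085])

```text
clock: 7.82
position: [399.6, -84.5, 349.8]
ee_rot: [-0.085, 0.996, 0.0, 0.0]
contact_force: [0.1, 0.4, -0.5]
gripper_width: 85.1
grasp_force: 0.0
```

Run:
```python
from h import *
s=read_state();print(s["position"],s["joints"].round(2))
Rm=R.from_quat(s["ee_rot"]).as_matrix();print(np.arctan2(Rm[1,0],Rm[0,0]))
p=cam("wrist");save(p,"f.png")
for t,z in dict(gauge_handle=128,gauge=0,mark=95,pointer_tip=96,screw_tin_2=0).items():
    r=place_of(p,t)
    if r: print(t,np.array(r[0]["at"]),round(r[0]["conf"],2),at_depth(p,r[0]["at"]),at_z(p,r[0]["at"],z))
v,u=np.mgrid[0:384,0:512];K=np.array(p["mtx"])
d=cv2.undistortPoints(np.c_[u.ravel(),v.ravel()].astype(np.float64)[:,None],K,np.array([p["k1"],0,0,0.]))[:,0]
z=p["z_map"].ravel();X=(np.c_[d[:,0],-d[:,1],-np.ones(len(d))]*z[:,None])@p["W"][:3,:3].T+p["W"][:3,3]
m=(z>0)&(abs(X[:,0]-493)<50)&(abs(X[:,1]+87)<60)&(X[:,2]>30);X=X[m]
for lo,hi in[(35,60),(60,85),(103,146),(147,153)]:
    Y=X[(X[:,2]>lo)&(X[:,2]<hi)];c=np.median(Y,0);print(lo,hi,len(Y),c,np.percentile(Y,[3,97],axis=0).ravel())
    if hi<100: # fit plane face
        f=np.polyfit(Y[:,1],Y[:,0],1);r=Y[:,0]-np.polyval(f,Y[:,1]);k=abs(r)<4;f=np.polyfit(Y[k,1],Y[k,0],1);print("yaw",-np.arctan(f[0]),np.polyval(f,-87),k.sum())
```

```text
[399.6 -84.5 349.8] [ 0.2  0.1 -0.6  0.  -0.9 -1.6]
-2.9717681761786743
gauge_handle [228.4 321.3] 0.8 [392.1 -93.  250.9] [494.3 -88.2 128. ]
gauge [242.2 249.8] 0.82 [486.3 -82.5  16.7] [494.6 -81.8   0. ]
mark [226.4 285.8] 0.76 [481.  -94.2 100.1] [484.4 -94.1  95. ]
pointer_tip [237.3 287.1] 0.82 [484.1 -84.4  94.9] [483.3 -84.5  96. ]
screw_tin_2 [314.5 280.5] 0.81 [520.   13.6   2.5] [521.4  14.5   0. ]
35 60 950 [485.4 -86.   48.9] [ 481.2 -125.    36.3  486.8  -46.5   59.3]
yaw -0.021896858968953308 485.22695290464554 924
60 85 1432 [486.  -86.9  73.9] [ 483.7 -126.4   60.9  503.1  -46.    84.3]
yaw -0.018319798738583255 485.9928106444554 1180
103 146 524 [488.1 -88.8 113.4] [ 481.7 -101.7  103.4  490.4  -77.7  127. ]
  return _methods._mean(a, axis=axis, dtype=dtype,
  ret = um.true_divide(
Traceback (most recent call last):
IndexError: index -1 is out of bounds for axis 0 with size 0
```

View pics/f.png

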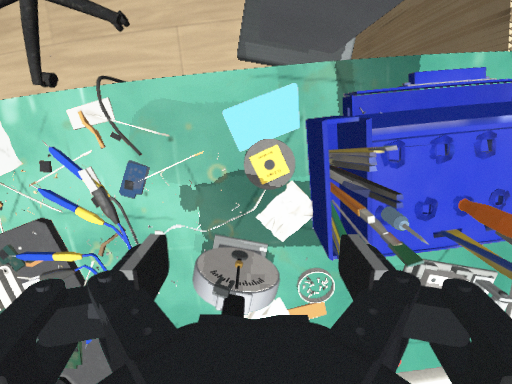

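The picture shows the dial from the robot's side: needle tip at (237,287), marker at (226,286), i.e. about 10 mm apart, so roughly 0.25 rad of lean. The gauge sits near (496.5, -86.5) with yaw about -0.02.

Emit:
carry_out(slide=[[0, 0, -0.02], [-0.02, -0.004, -0.02], [-0.04, -0.008, -0.02], [-0.06, -0.012, -0.02], [-0.08, -0.016, -0.02], [-0.095, -0.018, -0.02], [-0.095, -0.018, -0.02], [-0.095, -0.018, -0.02]], roll=[-10, -20, -30, -40, -50, -60, -70, -79], claw=[0.085, 0.085, 0.085, 0.085, 0.085, 0.085, 0.085, 0.085])

```text
clock: 9.12
position: [496.2, -86.5, 369.4]
ee_rot: [-0.703, 0.711, 0.0, -0.0]
contact_force: [-0.2, 0.8, 0.4]
gripper_width: 84.9
grasp_force: 0.0
```

Run:
```python
from h import *
s=read_state();print(s["position"],s["joints"].round(2))
Rm=R.from_quat(s["ee_rot"]).as_matrix();print(np.arctan2(Rm[1,0],Rm[0,0])*57.3)
p=cam("wrist");save(p,"g.png")
for t,z in dict(gauge_handle=128,mark=95,pointer_tip=96,rib_top=42).items():
    r=place_of(p,t)
    if r: print(t,np.array(r[0]["at"]),round(r[0]["conf"],2),at_depth(p,r[0]["at"]),at_z(p,r[0]["at"],z))
v,u=np.mgrid[0:384,0:512];K=np.array(p["mtx"])
d=cv2.undistortPoints(np.c_[u.ravel(),v.ravel()].astype(np.float64)[:,None],K,np.array([p["k1"],0,0,0.]))[:,0]
z=p["z_map"].ravel();X=(np.c_[d[:,0],-d[:,1],-np.ones(len(d))]*z[:,None])@p["W"][:3,:3].T+p["W"][:3,3]
m=(z>0)&(abs(X[:,0]-496)<20)&(abs(X[:,1]+87)<20)&(X[:,2]>144)&(X[:,2]<156);Y=X[m];print(len(Y),Y.mean(0),np.percentile(Y,[3,97],axis=0))
```

```text
[496.2 -86.5 369.4] [ 0.1  0.2 -0.3 -0.  -1.  -0.2]
-90.6319346974907
gauge_handle [250.6 201.5] 0.79 [498.7 -93.8 148. ] [499.  -87.6 128. ]
mark [269.  180.4] 0.66 [483.8 -98.5 104.1] [483.3 -96.4  95. ]
627 [496.8 -87.2 148.7] [[488.8 -94.8 145.9]
 [505.  -78.6 150.2]]
```

Handle centred under the gripper. Descend and grip.

Emit:
carry_out(slide=[[0, 0, 0.045], [0, 0, 0.086], [0, 0, 0.086], [0, 0, 0.086], [0, 0, 0.086], [0, 0, 0.086], [0, 0, 0.086]], roll=[0, 0, 0, 0, 0, 0, 0], claw=[0.085, 0.085, 0, 0, 0, 0, 0])

```text
clock: 10.25
position: [496.3, -86.6, 284.7]
ee_rot: [-0.701, 0.713, -0.001, 0.001]
contact_force: [-0.5, 0.2, 0.9]
gripper_width: 17.2
grasp_force: 59.2
```

Gripped (17.2 mm, 59 N). Lift and carry above the rib.

Emit:
carry_out(slide=[[0, 0, -0.03], [0, 0, -0.07], [0, 0, -0.085], [-0.03, -0.005, -0.085], [-0.07, -0.01, -0.085], [-0.11, -0.016, -0.085], [-0.15, -0.022, -0.085], [-0.18, -0.026, -0.085]], roll=[0, 0, 0, 0, 0, 0, 0, 0], claw=[0, 0, 0, 0, 0, 0, 0, 0])

```text
clock: 11.25
position: [524.9, 94.4, 367.2]
ee_rot: [-0.701, 0.713, 0.001, -0.001]
contact_force: [0.7, 0.1, -2.2]
gripper_width: 17.4
grasp_force: 59.5
```

Run:
```python
from h import *
s=read_state();Rm=R.from_quat(s["ee_rot"]).as_matrix();print(s["position"],np.arctan2(Rm[1,0],Rm[0,0])*57.3,s["contact_force"])
P={}
for n in("top","side"):
    p=P[n]=cam(n)
    for t,z in dict(rib_top=42,nest=0,clamp_grip=46,clamp_pin=46,gauge_handle=s["position"][2]-154.7).items():
        r=place_of(p,t)
        if r: print(n,t,round(r[0]["conf"],2),at_depth(p,r[0]["at"]),at_z(p,r[0]["at"],z))
p=P["top"];v,u=np.mgrid[0:384,0:512];K=np.array(p["mtx"])
d=cv2.undistortPoints(np.c_[u.ravel(),v.ravel()].astype(np.float64)[:,None],K,np.array([p["k1"],0,0,0.]))[:,0]
z=p["z_map"].ravel();X=(np.c_[d[:,0],-d[:,1],-np.ones(len(d))]*z[:,None])@p["W"][:3,:3].T+p["W"][:3,3]
Y=X[(z>0)&(abs(X[:,0]-537)<16)&(abs(X[:,1]-168)<40)&(X[:,2]>35)&(X[:,2]<60)];print("rib pts",len(Y),Y.mean(0))
```

```text
[524.9  94.4 367.2] -91.01688469476967 [ 0.7  0.1 -2.2]
top rib_top 0.61 [487.   76.9 493. ] [542.6 175.3  42. ]
top nest 0.76 [488.3  95.5 339.4] [524.2 164.4   0. ]
top clamp_grip 0.59 [477.8  87.9 282.1] [499.1 131.5  46. ]
top clamp_pin 0.49 [488.4 218.1  50.7] [488.8 219.3  46. ]
top gauge_handle 0.74 [498.9  62.5 390.3] [520.7  94.4 212.5]
side rib_top 0.56 [538.2  77.9  86. ] [538.7 166.1  42. ]
side nest 0.58 [521.9 129.6  14.1] [521.7 156.1   0. ]
side clamp_grip 0.54 [490.2 121.4  48.9] [490.  127.1  46. ]
side clamp_pin 0.47 [491.7 218.4  49.6] [491.5 225.8  46. ]
side gauge_handle 0.78 [528.3  82.5 211.7] [528.3  80.6 212.5]
rib pts 0 [nan nan nan]<stdin>:12: RuntimeWarning: Mean of empty slice.
  ret = um.true_divide(
```

Emit:
carry_out(slide=[[-0.03, -0.005, 0], [-0.06, -0.01, 0], [-0.0715, -0.0117, 0], [-0.0715, -0.0117, 0.02], [-0.0715, -0.0117, 0.037], [-0.0715, -0.0117, 0.041], [-0.0715, -0.0117, 0.043], [-0.0715, -0.0117, 0.043]], roll=[0, 0, 0, 0, 0, 0, 0, 0], claw=[0, 0, 0, 0, 0, 0, 0, 0])

```text
clock: 12.85
position: [538.1, 163.8, 326.6]
ee_rot: [-0.701, 0.713, -0.0, 0.0]
contact_force: [-1.2, -2.0, 0.6]
gripper_width: 17.1
grasp_force: 60.1
```

Run:
```python
from h import *
s=read_state();Rm=R.from_quat(s["ee_rot"]).as_matrix();print(s["position"],np.arctan2(Rm[1,0],Rm[0,0])*57.3,s["contact_force"],s["wrist_torque"].round(3))
p=cam("wrist");save(p,"h.png")
for t,z in dict(gauge_handle=170,mark=137,pointer_tip=138,rib_top=42,foot_under=42,clamp_grip=46).items():
    r=place_of(p,t)
    if r: print(t,np.array(r[0]["at"]),round(r[0]["conf"],2),at_depth(p,r[0]["at"]),at_z(p,r[0]["at"],z))
```

```text
[538.1 163.8 326.6] -91.03611335681708 [-1.2 -2.   0.6] [-0.4  0.8  0. ]
gauge_handle [252.6 254.2] 0.94 [539.1 155.4 184.8] [539.3 163.1 170. ]
mark [276.7 214.9] 0.58 [526.  152.1 145.5] [525.3 155.2 137. ]
rib_top [308.3 160.7] 0.27 [492.  137.3  52.6] [490. 139.  42.]
clamp_grip [306.1 161.5] 0.64 [493.8 138.   52.5] [492.6 139.1  46. ]
```

View pics/h.png

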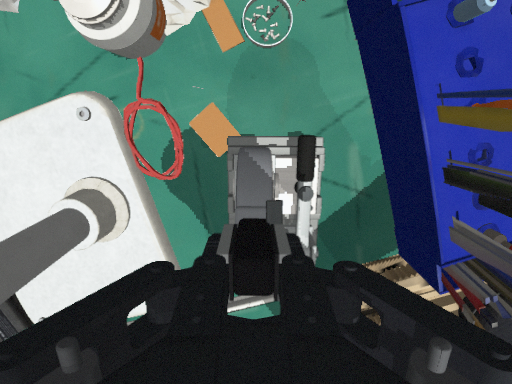

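The picture shows the foot across the rib, the clamp arm shut at (305,170) and the foot just pressing (~2.8 N). Pressing slightly more and rocking to +y half way.

Emit:
carry_out(slide=[[0, 0, 0.002], [-0.003, 0, 0.003], [-0.006, 0, 0.003], [-0.009, 0, 0.003], [-0.012, 0, 0.003], [-0.015, 0, 0.0035], [-0.015, 0, 0.0035], [-0.015, 0, 0.0035]], roll=[0, 0, 0, 0, 0, 0, 0, 0], claw=[0, 0, 0, 0, 0, 0, 0, 0])

```text
clock: 14.2
position: [538.6, 179.5, 322.4]
ee_rot: [-0.701, 0.713, -0.0, 0.0]
contact_force: [0.8, -4.3, 5.7]
gripper_width: 17.5
grasp_force: 60.6
```

```bash
cat > look.py <<'E'
from h import *
import sys
s=read_state();print(s["clock"],s["position"],s["contact_force"],s["wrist_torque"].round(3))
q0=s["position"]
for n in ("wrist","side","top"):
    p=cam(n)
    if n=="wrist": save(p,sys.argv[1])
    for t,z in dict(gauge_handle=170,mark=137,pointer_tip=138,foot_under=42).items():
        r=place_of(p,t)
        if r: print(n,t,np.array(r[0]["at"]),round(r[0]["conf"],2),at_depth(p,r[0]["at"]),at_z(p,r[0]["at"],z))
    v,u=np.mgrid[0:384,0:512];K=np.array(p["mtx"])
    d=cv2.undistortPoints(np.c_[u.ravel(),v.ravel()].astype(np.float64)[:,None],K,np.array([p["k1"],0,0,0.]))[:,0]
    z=p["z_map"].ravel();X=(np.c_[d[:,0],-d[:,1],-np.ones(len(d))]*z[:,None])@p["W"][:3,:3].T+p["W"][:3,3]
    m=(z>0)&(abs(X[:,0]-538)<11)&(abs(X[:,1]-165)<60)&(X[:,2]>62)&(X[:,2]<q0[2]-174)
    Y=X[m]
    if len(Y)>20:
        from scipy.optimize import least_squares
        f=least_squares(lambda c:np.hypot(Y[:,1]-c[0],Y[:,2]-c[1])-44,[165,98],loss="soft_l1",f_scale=2)
        print(n,"case centre y,z",f.x,len(Y),np.median(abs(f.fun)))
E
python3 look.py i.png
```

```text
14.2 [538.6 179.5 322.4] [ 0.8 -4.3  5.7] [-1.6  0.  -0. ]
wrist gauge_handle [251.  254.2] 0.69 [540.3 171.2 180.5] [540.5 176.7 170. ]
wrist mark [278.4 211.9] 0.79 [525.6 166.4 140.8] [525.2 167.7 137. ]
wrist pointer_tip [277.1 211.8] 0.42 [526.3 166.3 140.9] [526.  167.3 138. ]
wrist case centre y,z [181.6  95. ] 2886 1.117285928777303
side gauge_handle [259.7 128.1] 0.57 [536.  172.5 161.2] [535.9 151.1 170. ]
side foot_under [260.6 160.5] 0.54 [540.  145.6  63.7] [540.3 189.9  42. ]
side case centre y,z [179.8  94.4] 195 2.106357684040759
top gauge_handle [170.2 179. ] 0.62 [530.6 146.8 118.5] [524.4 136.  170. ]
top mark [177.7 191.5] 0.65 [500.7 137.1  47.9] [492.6 120.2 137. ]
top foot_under [162.3 181.1] 0.45 [523.9 169.2 121.7] [533.2 187.3  42. ]
top case centre y,z [181.6  94.3] 116 1.4722285196700113
```

View pics/i.png

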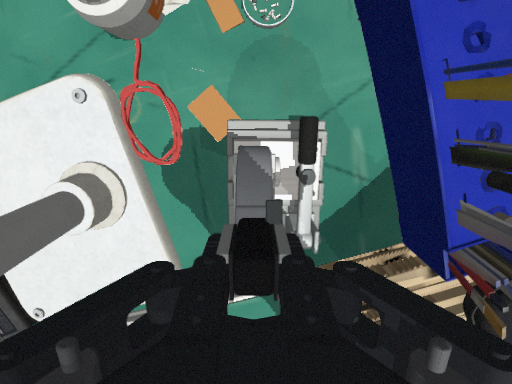

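The case centre moved with the tool (y≈181), so the gauge slid upright along the rib: the full grip doesn't let the handle pivot. Recentre, and try a gentler finger setting so it can turn between the pads.

Emit:
carry_out(slide=[[0, 0, -0.006], [0, 0, -0.012], [0.008, 0, -0.012], [0.016, 0, -0.012], [0.016, 0, -0.006], [0.016, 0, 0], [0.016, 0, 0.001], [0.016, 0, 0.001]], roll=[0, 0, 0, 0, 0, 0, 0, 0], claw=[0, 0, 0, 0, 0, 0, 0, 0])

```text
clock: 15.95
position: [538.2, 163.2, 322.1]
ee_rot: [-0.701, 0.713, -0.0, -0.0]
contact_force: [-2.2, -1.6, 6.3]
gripper_width: 16.9
grasp_force: 60.7
```

Emit:
carry_out(slide=[[0, 0, 0], [0, 0, 0]], roll=[0, 0], claw=[0.016, 0.016])

```text
clock: 16.2
position: [538.2, 163.1, 322.2]
ee_rot: [-0.701, 0.713, -0.0, -0.0]
contact_force: [-1.9, -1.1, 5.7]
gripper_width: 17.1
grasp_force: 60.6
```

Emit:
carry_out(slide=[[0, 0, 0], [0, 0, 0]], roll=[0, 0], claw=[0.0168, 0.0168])

```text
clock: 16.45
position: [538.2, 163.1, 322.2]
ee_rot: [-0.701, 0.713, -0.0, -0.0]
contact_force: [-2.5, -1.6, 6.1]
gripper_width: 17.2
grasp_force: 60.6
```

Emit:
carry_out(slide=[[0, 0, 0], [0, 0, 0]], roll=[0, 0], claw=[0.0172, 0.0172])

```text
clock: 16.7
position: [538.2, 163.2, 322.2]
ee_rot: [-0.701, 0.713, -0.0, -0.0]
contact_force: [-1.9, 0.0, 5.6]
gripper_width: 17.5
grasp_force: 50.6
```

Emit:
carry_out(slide=[[0, 0, 0], [0, 0, 0]], roll=[0, 0], claw=[0.0175, 0.0175])

```text
clock: 16.95
position: [538.2, 163.1, 322.2]
ee_rot: [-0.701, 0.713, -0.0, -0.0]
contact_force: [-2.7, -1.2, 5.5]
gripper_width: 17.4
grasp_force: 31.9
```

Force falls smoothly with opening. Use 17.8 mm (~13 N) while rocking.

Emit:
carry_out(slide=[[0, 0, 0], [-0.004, 0, 0], [-0.008, 0, 0.0003], [-0.012, 0, 0.0006], [-0.016, 0, 0.001], [-0.016, 0, 0.001], [-0.016, 0, 0.001]], roll=[0, 0, 0, 0, 0, 0, 0], claw=[0.0178, 0.0178, 0.0178, 0.0178, 0.0178, 0.0178, 0.0178])

```text
clock: 17.82
position: [538.4, 179.4, 321.2]
ee_rot: [-0.701, 0.713, -0.0, 0.0]
contact_force: [-2.9, -0.3, 5.7]
gripper_width: 17.9
grasp_force: 13.3
```

```bash
python3 look.py j.png
```

```text
17.825 [538.4 179.4 321.2] [-2.9 -0.3  5.7] [-0.2  0.8 -0. ]
wrist gauge_handle [255.1 251.5] 0.73 [538.4 171.2 176.6] [538.4 174.5 170. ]
wrist mark [279.2 207.1] 0.58 [525.2 162.5 142.3] [524.7 164.3 137. ]
wrist case centre y,z [171.7  94.5] 3339 1.0500470337660346
side gauge_handle [261.6 130.9] 0.72 [541.9 168.6 153.6] [541.6 129.4 170. ]
side pointer_tip [296.7 217.6] 0.28 [ 604.2 -461.3  245.1] [ 620.3 -295.1  138. ]
side foot_under [260.1 166.1] 0.45 [538.7 134.9  49.6] [538.8 149.9  42. ]
side case centre y,z [169.7  93.7] 204 1.8076275465978355
top gauge_handle [223.5 148.9] 0.62 [629.1  -3.6  71.3] [609.9 -11.6 170. ]
top pointer_tip [358.3 211.4] 0.61 [ 445.6 -423.    12.4] [ 439.6 -393.1  138. ]
top foot_under [166.8 180.8] 0.55 [526.5 158.9 108.2] [534.2 173.2  42. ]
top case centre y,z [171.4  94.5] 134 1.4701435298571148
```

It pivots now: case centre moved 8 mm for 16 mm at the grip, lean ≈0.13. Continue to ≈0.25.

Emit:
carry_out(slide=[[-0.004, 0, 0.0005], [-0.008, 0, 0.001], [-0.012, 0, 0.0015], [-0.015, 0, 0.002], [-0.015, 0, 0.002], [-0.015, 0, 0.002], [-0.015, 0, 0.002], [-0.015, 0, 0.002]], roll=[0, 0, 0, 0, 0, 0, 0, 0], claw=[0.0178, 0.0178, 0.0178, 0.0178, 0.0178, 0.0178, 0.0178, 0.0178])

```text
clock: 19.58
position: [538.7, 194.3, 318.6]
ee_rot: [-0.701, 0.713, 0.0, 0.0]
contact_force: [-2.3, 0.7, 5.0]
gripper_width: 17.9
grasp_force: 13.3
```

```bash
python3 look.py k.png; python3 -c "
import cv2;a=cv2.imread('pics/k.png')[120:260,180:340];cv2.imwrite('pics/k2.png',cv2.resize(a,None,fx=4.5,fy=4.2,interpolation=cv2.INTER_CUBIC))"
```

```text
19.575 [538.7 194.3 318.6] [-2.3  0.7  5. ] [ 0.1  0.9 -0.1]
wrist gauge_handle [253.6 151.8] 0.72 [538.7 149.3 127.4] [538.7 143.9 170. ]
wrist mark [278.6 201. ] 0.84 [526.1 173.3 142.6] [525.6 175.  137. ]
wrist foot_under [252.9 252. ] 0.21 [539.7 186.6 173.7] [541.1 253.5  42. ]
wrist case centre y,z [177.5  93.7] 3740 0.9460145548614918
side gauge_handle [259.7 127.1] 0.62 [536.  181.9 160.6] [535.9 159.  170. ]
side foot_under [256.3 165.5] 0.39 [526.8 135.4  51.3] [526.8 153.8  42. ]
side case centre y,z [176.3  93.7] 207 2.2340209998551686
top mark [168.8 183.3] 0.38 [525.3 164.4  52.9] [515.9 146.6 137. ]
top foot_under [169.4 178. ] 0.53 [532.5 147.5 126.4] [543.  165.3  42. ]
top case centre y,z [177.8  93.8] 146 1.4671199064230152
```

View pics/k2.png

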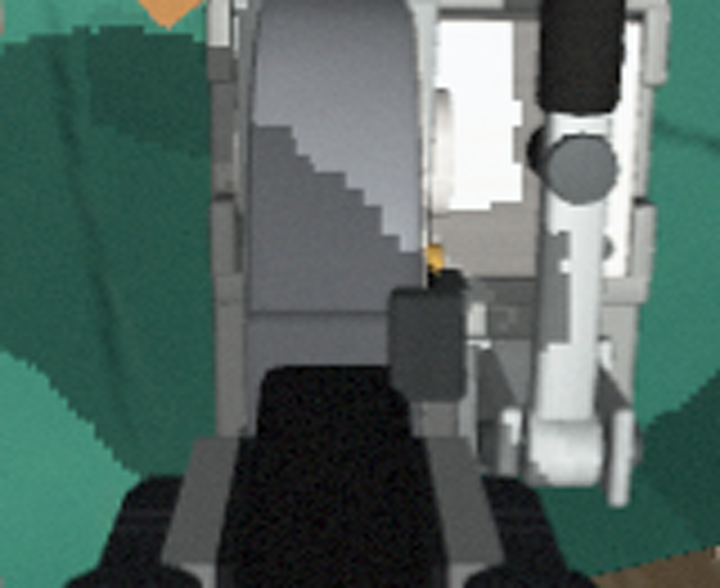

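The crop shows the dark marker block at crop (427,343) and a bit of the orange needle at (435,258) just beyond it; the needle tip is probably under the marker. I'll check by projection.

Run:
```python
from h import *
w=cam("wrist")
def atx(p,uv,x):
    o,d=ray(p,uv);return o+d*(x-o[0])/d[0]
# dial view f
q=dict(w);th=-2.9718
T=np.eye(4);c,s=np.cos(th),np.sin(th);T[:3,:3]=np.array([[c,s,0],[s,-c,0],[0,0,-1]]);T[:3,3]=[399.6,-84.5,349.8];q["W"]=T@np.array(w["T_tool_cam"])
for x in(483,485):
    m,t=atx(q,(226.4,285.8),x),atx(q,(237.3,287.1),x);print(x,"mark",m,"tip",t)
im=cv2.imread("pics/f.png")[235:315,185:290];cv2.imwrite("pics/f2.png",cv2.resize(im,None,fx=7,fy=7,interpolation=cv2.INTER_CUBIC))
for gy in(175.0,176.0,177.0):
  for X in (524.5,526.5):
    print(gy,X,"tip",proj(w,[X,gy,133.8]),"z120",proj(w,[X,gy,120]),"z110",proj(w,[X,gy,110]),"mark+.1", proj(w,[X,gy-4,133.6]),"mark-.1",proj(w,[X,gy+4,133.6]))
print(w["W"][:3,3])
```

```text
483 mark [483. -95.  96.] tip [483.  -85.3  95.4]
485 mark [485. -95.  93.] tip [485.  -85.2  92.4]
175.0 524.5 tip [280.  199.3] z120 [278.  192.7] z110 [276.7 188.5] mark+.1 [280.  192.2] mark-.1 [279.9 206.1]
175.0 526.5 tip [276.4 199.4] z120 [274.7 192.8] z110 [273.5 188.6] mark+.1 [276.4 192.3] mark-.1 [276.4 206.1]
176.0 524.5 tip [280. 201.] z120 [278.  194.3] z110 [276.7 190.1] mark+.1 [280. 194.] mark-.1 [279.9 207.8]
176.0 526.5 tip [276.4 201.1] z120 [274.7 194.4] z110 [273.5 190.1] mark+.1 [276.4 194. ] mark-.1 [276.4 207.8]
177.0 524.5 tip [280.  202.7] z120 [278.  195.9] z110 [276.7 191.6] mark+.1 [280.  195.7] mark-.1 [279.9 209.5]
177.0 526.5 tip [276.4 202.8] z120 [274.6 196. ] z110 [273.5 191.6] mark+.1 [276.4 195.8] mark-.1 [276.3 209.5]
[538.4 129.  287. ]
```

View pics/f2.png

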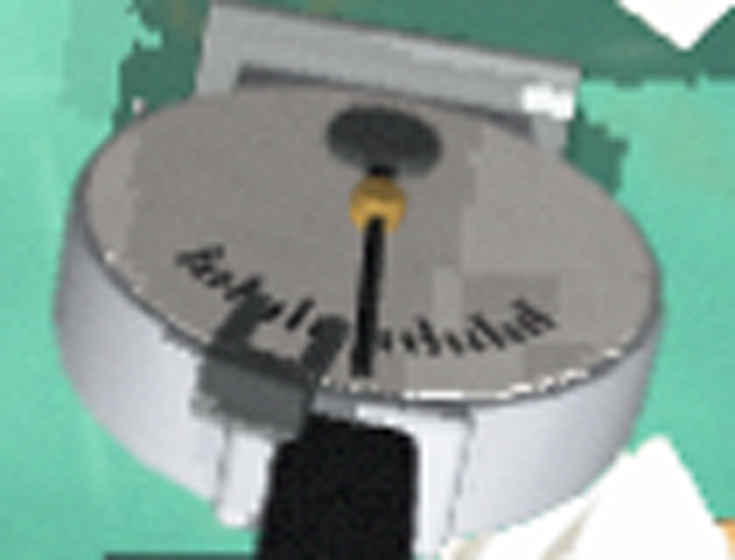

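The zoom shows hub at crop (378,203), needle tip (360,372) and the U-shaped marker with prong ends at (248,303) and (335,325). So the orange bit in the later view is the hub.

Run:
```python
from h import *
w=cam("wrist")
def atx(p,uv,x):
    o,d=ray(p,uv);return o+d*(x-o[0])/d[0]
q=dict(w);th=-2.9718
T=np.eye(4);c,s=np.cos(th),np.sin(th);T[:3,:3]=np.array([[c,s,0],[s,-c,0],[0,0,-1]]);T[:3,3]=[399.6,-84.5,349.8];q["W"]=T@np.array(w["T_tool_cam"])
f=lambda cx,cy,x:atx(q,(185+cx/7,235+cy/7),x)
hub=f(378,203,481)
for n,c in dict(hub=(378,203),tip=(360,372),L=(248,303),Rr=(335,325),bl=(205,365),br=(305,385)).items():
    X=f(*c,482);d=X-hub;print(n,X,"angle to -y",round(np.arctan2(-d[1],d[2]),3),round(np.hypot(d[1],d[2]),1))
for X in(523,525):
    h=at_z(w,(276.7,181.4),93.8);print("now hub",atx(w,(276.7,181.4),X),h)
h=h
for gy in (h[1]-1,h[1],h[1]+1): print("tip",proj(w,[525,gy,133.8]))
```

```text
hub [482.  -85.8  56.3] angle to -y -3.101 1.8
tip [482.  -86.1  98.7] angle to -y 0.004 40.6
L [ 482.  -101.4   87.2] angle to -y 0.49 33.0
Rr [482.  -89.9  89.2] angle to -y 0.127 31.3
bl [ 482.  -105.1  102.2] angle to -y 0.411 48.2
br [482.  -92.6 103.2] angle to -y 0.148 45.6
now hub [523.  175.   90.1] [523.3 174.2  93.8]
now hub [525.  169.1 115.5] [523.3 174.2  93.8]
tip [279.2 196.1]
tip [279.2 197.8]
tip [279.2 199.6]
```

Own estimate: marker ≈0.28 rad, current lean ≈0.25–0.26, marker block nearly over the hub. Nudge 2.5 mm further, ease the press slightly, then firm the grip.

Emit:
carry_out(slide=[[-0.0013, 0, 0], [-0.0025, 0, -0.0005], [-0.0025, 0, -0.001], [-0.0025, 0, -0.001], [-0.0025, 0, -0.001], [-0.0025, 0, -0.001], [-0.0025, 0, -0.001], [-0.0025, 0, -0.001]], roll=[0, 0, 0, 0, 0, 0, 0, 0], claw=[0.0178, 0.0178, 0.0178, 0.0176, 0.0172, 0.016, 0.01, 0.01])

```text
clock: 21.42
position: [538.8, 196.7, 319.2]
ee_rot: [-0.701, 0.713, -0.0, 0.0]
contact_force: [-1.4, -0.3, 4.2]
gripper_width: 17.4
grasp_force: 58.3
```

Emit:
carry_out(slide=[[0, 0, 0], [0, 0, 0], [0, 0, 0], [0, 0, 0], [0, 0, 0], [0, 0, 0], [0, 0, 0], [0, 0, 0]], roll=[0, 0, 0, 0, 0, 0, 0, 0], claw=[0.01, 0.01, 0.01, 0.01, 0.01, 0.01, 0.01, 0.01])

```text
clock: 22.42
position: [538.8, 196.7, 319.2]
ee_rot: [-0.701, 0.713, -0.0, 0.0]
contact_force: [-1.5, -0.8, 4.9]
gripper_width: 17.7
grasp_force: 58.3
```

```bash
python3 look.py l.png; python3 -c "
import cv2;a=cv2.imread('pics/l.png')[160:225,240:310];cv2.imwrite('pics/l2.png',cv2.resize(a,None,fx=9,fy=9,interpolation=cv2.INTER_CUBIC))"
```

```text
22.425 [538.8 196.7 319.2] [-1.5 -0.8  4.9] [-0.2  0.5 -0.1]
wrist gauge_handle [253.3 250. ] 0.84 [539.5 188.6 173. ] [539.5 190.  170. ]
wrist mark [278.3 198.8] 0.69 [526.2 174.2 143.6] [525.7 176.2 137. ]
wrist foot_under [311.4 119.7] 0.71 [492.4 136.2  52.8] [490.3 136.4  42. ]
wrist case centre y,z [178.5  94.5] 3831 0.9488829211232144
side gauge_handle [259.8 126.5] 0.81 [536.3 184.7 161.5] [536.2 163.9 170. ]
side mark [247.7 153.6] 0.28 [498.1 221.9  50.9] [502.2  40.1 137. ]
side foot_under [258.2 166.8] 0.43 [532.8 151.1  38.8] [532.8 144.9  42. ]
side case centre y,z [176.7  94.2] 208 2.0878922851468644
top gauge_handle [168.6 181.5] 0.68 [527.5 159.   82. ] [517.3 140.3 170. ]
top foot_under [167.7 176.7] 0.57 [535.8 151.8 130.4] [547.  170.8  42. ]
top case centre y,z [178.5  94.8] 152 1.5945500293616313
```

View pics/l2.png

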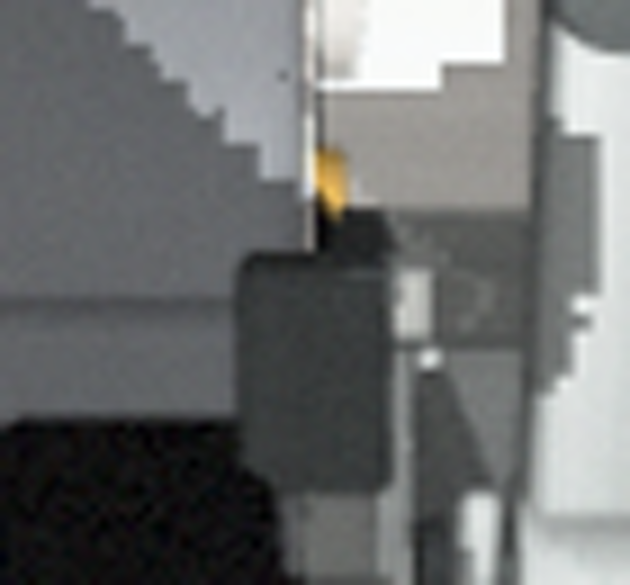

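Run:
```python
from h import *
p=cam("wrist")
for c in (271,274,277,280):
    Y=np.array([at_depth(p,(c,r)) for r in range(191,213,3)]);b=np.arctan2(178.5-Y[:,1],Y[:,2]-94.5);print(c,Y[:,1],Y[:,2],"beta",b.mean().round(3),b.round(2))
s=read_state();print(s["clock"],s["contact_force"],s["grasp_force"])
```

```text
271 [170.1 171.6 173.2 174.8 176.4 178.1 179.8 181.4] [143.1 143.5 143.5 143.5 143.7 143.5 143.5 143.6] beta 0.057 [ 0.2  0.1  0.1  0.1  0.   0.  -0.  -0.1]
274 [170.1 171.7 173.3 174.8 176.5 178.1 179.7 181.4] [143.1 143.1 143.4 143.6 143.6 143.5 143.7 143.6] beta 0.057 [ 0.2  0.1  0.1  0.1  0.   0.  -0.  -0.1]
277 [170.1 171.7 173.4 174.9 176.5 178.2 179.8 181.5] [143.1 143.3 143.1 143.3 143.5 143.3 143.6 143.5] beta 0.056 [ 0.2  0.1  0.1  0.1  0.   0.  -0.  -0.1]
280 [170.2 171.7 173.4 174.9 176.5 178.1 179.8 181.5] [143.1 143.4 143.2 143.5 143.7 143.7 143.6 143.4] beta 0.056 [ 0.2  0.1  0.1  0.1  0.   0.  -0.  -0.1]
23.225 [-1.7 -0.2  4.8] 58.2782506942749
```

The marker block's top face still tilts about 0.03 rad towards -y, so a small further lean centres it.

Emit:
carry_out(slide=[[0, 0, 0], [0, 0, 0], [-0.0012, 0, 0.0003], [-0.0025, 0, 0.0006], [-0.0038, 0, 0.0009], [-0.0038, 0, 0.0009], [-0.0038, 0, 0.0009], [-0.0038, 0, 0.0009]], roll=[0, 0, 0, 0, 0, 0, 0, 0], claw=[0.0172, 0.0178, 0.0178, 0.0178, 0.0178, 0.0178, 0.0172, 0.016])

```text
clock: 24.22
position: [538.8, 200.5, 318.3]
ee_rot: [-0.701, 0.713, 0.0, 0.0]
contact_force: [-1.2, 0.5, 4.6]
gripper_width: 17.2
grasp_force: 58.3
```

Emit:
carry_out(slide=[[0, 0, 0], [0, 0, 0], [0, 0, 0], [0, 0, 0], [0, 0, 0], [0, 0, 0], [0, 0, 0], [0, 0, 0]], roll=[0, 0, 0, 0, 0, 0, 0, 0], claw=[0.01, 0.01, 0.01, 0.01, 0.01, 0.01, 0.01, 0.01])

```text
clock: 25.22
position: [538.8, 200.5, 318.3]
ee_rot: [-0.701, 0.713, 0.0, -0.0]
contact_force: [-0.7, 0.6, 4.2]
gripper_width: 17.2
grasp_force: 58.3
```

```bash
python3 look.py m.png
python3 - <<'E'
from h import *
p=cam("wrist")
L=[]
for c in range(270,282,2):
    L+= [at_depth(p,(c,r)) for r in range(184,216)]
L=np.array(L);L=L[(L[:,2]>141)];f=np.polyfit(L[:,1],L[:,2],1);print("block y",np.percentile(L[:,1],[1,50,99]),"z",np.median(L[:,2]),"slope",f[0])
s=read_state();print(s["clock"],s["contact_force"],s["grasp_force"])
r=place_of(p,"clamp_grip");print(at_depth(p,r[0]["at"]) if r else None)
E
```

```text
25.225 [538.8 200.5 318.3] [-0.7  0.6  4.2] [-0.   0.7 -0.1]
wrist gauge_handle [253.5 252.7] 0.89 [539.4 192.9 173.6] [539.5 194.7 170. ]
wrist mark [278.3 198.7] 0.87 [526.3 177.8 143.1] [525.8 179.6 137. ]
wrist case centre y,z [179.9  94.2] 3907 0.9167843681628938
side gauge_handle [259.6 126.8] 0.61 [535.7 191.1 157.9] [535.6 161.4 170. ]
side mark [251.6 174.1] 0.4 [512.3 135.3  20.9] [515.3 -85.3 137. ]
side foot_under [258.1 163.7] 0.37 [532.4 139.9  55.3] [532.4 166.6  42. ]
side case centre y,z [178.3  93.7] 204 1.857569638517738
top gauge_handle [149.8 172. ] 0.86 [527.6 164.3 287.3] [543.8 194.6 170. ]
top foot_under [168.2 182.2] 0.38 [525.8 161.   78. ] [529.9 168.7  42. ]
top case centre y,z [179.6  94. ] 156 1.71232153331432
block y [172.4 178.9 186.1] z 143.3096639336506 slope 0.017525058328086675
26.025 [-2.   0.9  3.8] 58.28254759311676
[493.2 137.1  52.7]
```

```bash
python3 -c "
from bench import job_done;print(job_done())"
```

```text
the job is handed in; nothing more can be done
None
```

I handed the job in with the clamp shut, and the gauge gripped and pressed on the rib at about 6 N, leaning about 0.3 rad to its +y. No camera showed the needle tip at the end; from depth readings I put it within about 0.02 rad of the middle between the prongs.

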